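# Spot-check the copper board's temperature and hang up the thermometer

## Robot

A 6-joint arm with a two-finger parallel gripper is mounted at the origin on the work surface. World frame = base frame: x ahead of the robot, y to its left, z up, the work surface at z = 0. Lengths are in m, angles in rad, forces in N, time in s.
With the tool pointing down it reaches from about 0.275 to 0.75 m from the base axis. Payload 10.2 kg.
Tool frame: the origin (TCP) lies between the finger pads, 19 mm behind the fingertips; this is the grasp point; z points along the fingers, y is the line along which they close (so a half turn about z gives the same grasp; the last joint's range is limited). The gripper opens to 88 mm and grips with 3 to 60 N. Pads are 18 mm wide; open, the fingers measure 123 mm over their backs; the gripper's body (75 mm by 187 mm) begins 45 mm behind the grasp point.
Start: joints at [0.916, 0.313, 1.498, -0, 1.331, -0.223], TCP at [0.22, 0.477, 0.257] pointing down, gripper open.
Joint ranges: [-2.94, 2.94], [-0.97, 2.17], [0.19, 2.56], [-1.23, 4.37], [0.02, 3.11], [-2.88, 2.88]. Speed limits (rad/s): [2.39, 2.39, 3.01, 3.14, 3.14, 3.14].

## Interface

Orientations are given as a unit quaternion [x, y, z, w].
In Python, from station import move_to, move_straight, move_j, move_gripper, pause, solve_ik, get_state, grab_frame, camera_info, PlanningError, hand_in, regions_of gives the robot as it stands. Calls block until the motion is done:
- move_to(position, orientation): joint-space move of the TCP to a pose.
- move_straight(position, rotation=None, max_speed=0.15, threshold=None): straight line of the TCP; rotation=None keeps the orientation; max_speed is the mean speed in m/s. With threshold (N) it stops when the force on the tool has changed by that much, and returns True; else False.
- move_j(angles): joint-space move.
- move_gripper(opening, grasp_force=None): opening from 0.0 (shut) to 1.0 (fully open); grasp_force is the grip in N (None keeps the last); returns when the fingers have stopped.
- pause(seconds).
- solve_ik(position, orientation): joint angles nearest the present ones, or None.
- get_state(): the state.
- grab_frame(name): name is "scene" or "top"; returns (picture, depth): 480x640x3 uint8, blue, green, red; 480x640 float32, m along the optical axis (not along the pixel's ray), 0 where there is no reading.
- camera_info(name): a dict with "fx", "fy", "cx", "cy" (pixels), "rvec" (rotation vector, rad) and "tvec" (3), from world to camera coordinates, as OpenCV has them. Camera axes: x right, y down, z forward; pixel columns grow to the right and rows downward; lengths in m; the calibration is good to about 2 mm. A picture is of the moment at which its call begins. camera_info takes no time and is no camera call.
A pose or a line that the arm cannot do raises PlanningError and nothing moves.
- hand_in(): hands the job in; it is judged then, once.
Trained networks look in the newest picture that a camera, given by its name, has taken for a name from the list of things; names that differ only in an ending like _2 or _b are one class to them, and where a whole thing is asked for, a point or a joint stands for the part that bears it (a point fixed in the world has none). Each returns a list of dicts, best first, with "p" (0 to 1); they miss things now and then, are a little off and sometimes report something else, mostly with a low value. They report only what shows in the picture. A call takes as long as a camera call. They do not tell look-alikes from the thing itself.
- regions_of(camera, target): "region" (480x640 bool, what is visible of it) and "location" ([column, row] in pixels, amid what is visible of it).
The state is a dict: "time": time; "q": joint angles; "qd": joint speeds; "joint_efforts": joint torques, N m; "eef_pos": TCP position; "tcp_rot": TCP orientation; "contact_force": force on the tool from outside, world axes, zero at the start; "moment": the same for the moment, N m; "width": opening from 0.0 (shut) to 1.0 (fully open); "grip_force": force on a finger pad.
Only numpy, scipy, OpenCV 4.12 (cv2) and the standard library are available. Lean on these libraries where they do the work, as an engineer would, in place of code of your own. Each camera call takes 0.05 s, during which the arm holds its last target. There are 200 camera calls.

## Task

Pick up the yellow infrared thermometer and point its lens squarely at the black dot on the copper board, from about 10 cm away, holding it steady there for three seconds without touching the board. Then hang it over the steel rail, with the bar in the notch between its handle and its front guard, set it down gently and let go. Leave everything else on the bench as it is.

Things in the scene. Friction and masses are not known exactly. Their poses are not given: they have to be found in the camera images.
- thermometer: Yellow pistol-shaped infrared thermometer, 170 mm tall, 0.3 kg, standing on its foot. Origin at foot underside; x forward (where it looks), z up. In its frame, mm: grey foot x -75 to -7, y +-28, z 0 to 16; handle x -37 to -7, y +-15, up to z 130; flat-sided head x -50 to 40, y +-17, z 130 to 170, to be gripped across y from above. Mass centre x -17, z 65.
- grip (a point): Good point for the TCP when gripping the thermometer's head from above: in its frame x -15, y 0, z 157 mm.
- notch (a point): Top of the hanging notch under the head (thermometer frame x 2.5, y 0, z 130 mm); rests on top of the rail's bar. The notch lies between the handle's front (x -7) and a grey guard prong (back face x 14 at the top, x 23 at its tip, z 90; 6 mm thick). Open downwards; nothing below it, so it can be lowered straight over the bar.
- lens: Grey round nose, 33 mm across, with a red lens at its end, fixed to the thermometer's head and pointing forward and 45 degrees down. Origin at the lens's centre (thermometer frame x 62, y 0, z 127 mm); z is the line of sight out of the lens, (0.707, 0, -0.707) in the thermometer's frame.
- copper_board: Copper-faced circuit board, 100 x 80 mm, on a white backing plate (110 x 90 mm) on a fixed wooden easel with a foot 110 x 120 mm. Origin at the centre of its face, about 125 mm above the bench; z is the outward normal, 45 degrees up and to the easel's front; x runs up the slope, y along its width.
- dot (a point): Centre of the matt black dot, 30 mm across, in the middle of the copper board's face: the spot to measure.
- green_board: Green circuit board of the same size on the other fixed easel; not to be measured. Origin and axes as for the copper board.
- rail: Fixed free-standing steel rail: a level flat bar on edge, 12 mm thick and 30 mm high, 260 mm long, along this frame's y, on two square posts at its ends. Origin on the bench below the bar's middle; top of the bar at z = 205 mm, its underside at 175 mm. The thermometer may hang facing either way.
- dish_a: Clear open dish 150 x 110 x 45 mm; a bystander. Origin under its centre.
- dish_b: Clear open dish 150 x 110 x 45 mm; a bystander. Origin under its centre.
- sponge: Purple pad 85 x 55 x 18 mm; a bystander. Origin under its centre.
- brush: Brush lying on the bench, about 200 mm long; a bystander. Handle to -x.
- bottle_blue: A clear bottle with a blue cap, 66 mm across, 210 mm tall; a bystander. Origin under its centre.
- bottle_red: A clear bottle with a red cap, 66 mm across, 210 mm tall; a bystander. Origin under its centre.
There are look-alikes about, which are no part of the job. Several things look just like the thermometer: the one meant starts farthest from the robot's base.

How it is judged:
By the outcome, as a careful person would: the job done as asked, in the order asked, and still so for the second after the job is handed in, with the robot touching nothing.
It also fails if it takes over 56 s, if anything falls off the work surface, if the arm or the gripper's body presses on something with over 40 N, if the wrist force passes 120 N, or if a joint passes its speed limit or range.

## Working session

There is one attempt and no reset: what is moved stays moved. The work goes in short steps, each a Python script; the robot and the scene stay as the last script left them, time stands still between calls to the robot, and variables do not carry over. Pictures are saved under pics/ and viewed, at most 10 in all, crops included, and the job is handed in when it is done.

```bash
mkdir -p pics
cat > h.py <<'E'
import numpy as np, cv2
from station import *
def cam(n):
    c=camera_info(n); K=np.array([[c['fx'],0,c['cx']],[0,c['fy'],c['cy']],[0,0,1.]])
    R=cv2.Rodrigues(np.array(c['rvec'],float))[0]; return K,R,np.array(c['tvec'],float).ravel()
def cloud(n,depth):
    K,R,t=cam(n); v,u=np.mgrid[0:480,0:640]
    P=np.stack([(u-K[0,2])/K[0,0]*depth,(v-K[1,2])/K[1,1]*depth,depth],-1)
    W=(P-t)@R; W[depth<=0]=np.nan; return W
E
python3 - <<'E'
from h import *
for n in ("scene","top"):
    im,d=grab_frame(n); cv2.imwrite(f'pics/{n}0.png',im); np.save(f'{n}.npy',d)
    W=cloud(n,d); K,R,t=cam(n); print(n,'cam at',-R.T@t)
    for k in ("thermometer","copper_board","dot","green_board","rail","lens","dish_a","bottle_blue","bottle_red"):
        for r in regions_of(n,k):
            m=r['region']; p=np.nanmedian(W[m],0); hi=np.nanpercentile(W[m][:,2],98)
            print(k,round(r['p'],2),np.round(r['location']),m.sum(),p.round(3),'ztop',round(hi,3))
print(get_state()['time'])
E
```

```text
scene cam at [ 1.49041052 -0.12137776  0.74499517]
thermometer 0.7 [197. 214.] 936 [ 0.312 -0.209  0.127] ztop 0.171
thermometer 0.57 [299. 238.] 1110 [0.495 0.033 0.125] ztop 0.171
copper_board 0.95 [302. 281.] 477 [0.729 0.005 0.142] ztop 0.161
copper_board 0.73 [299. 234.] 228 [0.559 0.029 0.148] ztop 0.164
dot 0.81 [303. 285.] 312 [ 0.737 -0.002  0.156] ztop 0.161
dot 0.33 [445. 208.] 1360 [0.315 0.526 0.022] ztop 0.046
green_board 0.83 [421. 238.] 274 [0.651 0.293 0.155] ztop 0.161
rail 0.83 [144. 252.] 2031 [ 0.532 -0.308  0.171] ztop 0.205
rail 0.62 [130. 266.] 401 [ 0.414 -0.403  0.016] ztop 0.02
lens 0.62 [300. 234.] 241 [0.559 0.03  0.147] ztop 0.164
lens 0.55 [203. 209.] 224 [ 0.372 -0.197  0.146] ztop 0.164
lens 0.51 [393. 217.] 636 [0.326 0.345 0.014] ztop 0.021
dish_a 0.86 [471. 243.] 2046 [0.507 0.51  0.019] ztop 0.045
dish_a 0.57 [447. 207.] 1337 [0.315 0.527 0.022] ztop 0.045
dish_a 0.29 [212. 323.] 2363 [ 0.779 -0.18   0.115] ztop 0.209
bottle_blue 0.67 [393. 299.] 2219 [0.772 0.183 0.104] ztop 0.209
bottle_red 0.68 [212. 320.] 2359 [ 0.779 -0.18   0.116] ztop 0.21

[... 210 characters left out ...]
9 [0.703 0.015 0.126] ztop 0.162
dot 0.65 [337. 180.] 1286 [0.703 0.015 0.128] ztop 0.162
rail 0.75 [461. 242.] 1797 [ 0.542 -0.29   0.18 ] ztop 0.208
rail 0.25 [329. 266.] 951 [0.483 0.037 0.167] ztop 0.174
lens 0.72 [332. 237.] 124 [0.553 0.032 0.154] ztop 0.167
lens 0.67 [423. 314.] 203 [ 0.365 -0.192  0.152] ztop 0.167
lens 0.41 [148. 320.] 2736 [0.337 0.529 0.006] ztop 0.047
dish_a 0.92 [151. 322.] 2550 [0.337 0.529 0.006] ztop 0.047
dish_a 0.87 [160. 259.] 2384 [0.51  0.512 0.006] ztop 0.047
bottle_blue 0.77 [272. 170.] 794 [0.733 0.186 0.138] ztop 0.212
bottle_blue 0.17 [330. 265.] 930 [0.482 0.037 0.167] ztop 0.174
bottle_red 0.66 [408. 166.] 883 [ 0.743 -0.171  0.136] ztop 0.212
1.0
```

View pics/scene0.png

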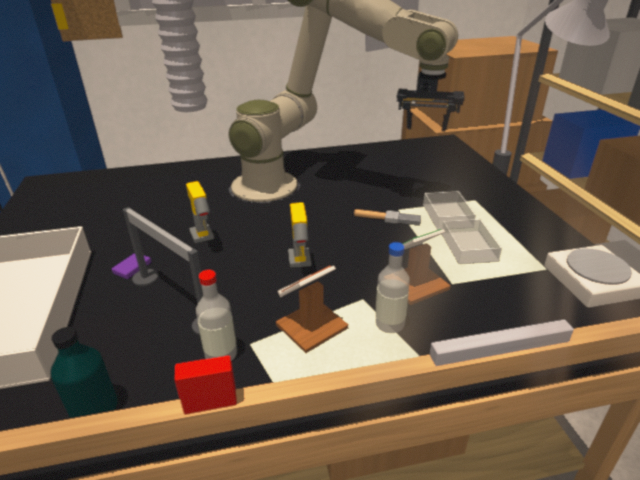

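View pics/top0.png

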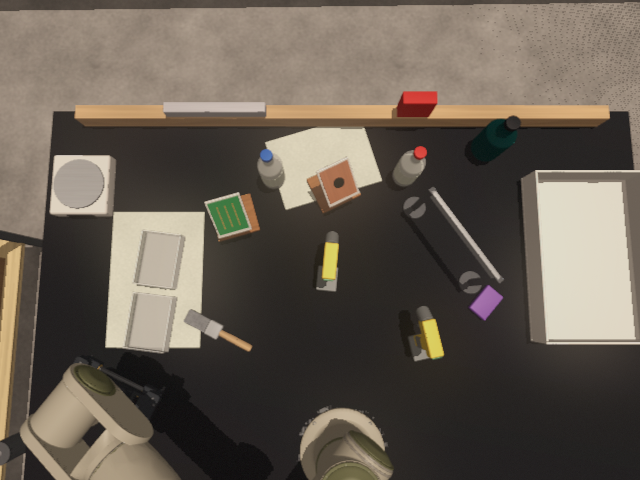

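The scene view shows two thermometers, at (197,214) and (299,238). The one at (299,238) is also at (330,262) in the top view and is farther from the base, so it is the target. Copper board's dot is at top (339,182), and the rail runs from (433,190) to (500,280).

```bash
cat > m.py <<'E'
from h import *
def rect(P):
    (c,(a,b),an)=cv2.minAreaRect((P[:,:2]*1000).astype(np.float32))
    if a<b: a,b,an=b,a,an+90
    return np.array(c)/1000,a,b,an
def fitboard(im,W):
    box=np.zeros((480,640),bool); box[150:215,300:370]=1
    hsv=cv2.cvtColor(im,cv2.COLOR_BGR2HSV)
    X=W[...,0];Y=W[...,1];Z=W[...,2]
    return box,hsv
if __name__=="__main__":
    im=cv2.imread('pics/top0.png'); d=np.load('top.npy'); W=cloud('top',d); Z=W[...,2]
    box,hsv=fitboard(im,W)
    H,S,V=cv2.split(hsv)
    u,v=np.meshgrid(np.arange(640),np.arange(480))
    # thermometer head top
    m=(Z>.163)&(Z<.18)&(abs(W[...,0]-.49)<.1)&(abs(W[...,1]-.035)<.06)
    for nm,mm in (('head',m),('yellow',m&(H>20)&(H<35)&(S>120))):
        P=W[mm]; print(nm,mm.sum(),rect(P),'z',np.median(P[:,2]),'mean',P.mean(0))
    # board: plane fit of points 0.09..0.165 in box
    m=box&(Z>.09)&(Z<.17); P=W[m]
    for _ in range(5):
        c=P.mean(0); n=np.linalg.svd(P-c)[2][2]; n*=np.sign(n[2]); r=(W[m]-c)@n; P=W[m][abs(r)<.004]
    print('board c',c,'n',n,'tilt',np.degrees(np.arccos(n[2])),'az',np.degrees(np.arctan2(n[1],n[0])),len(P))
    x=np.cross([0,0,1],n); ys=x/np.linalg.norm(x); xs=np.cross(ys,n); 
    q=np.c_[(P-c)@xs,(P-c)@ys,0*P[:,0]]; r=rect(q); print('inplane rect',r,'centre',c+r[0][0]*xs+r[0][1]*ys)
    dm=(box&(V<75)&(((W-c)@n)**2<.005**2)).astype(np.uint8)
    k,l,st,ce=cv2.connectedComponentsWithStats(dm)
    for i in range(1,k):
        if st[i,4]>20: print('dark',st[i],ce[i],W[l==i].mean(0))
    # rail bar top
    m=(Z>.198)&(Z<.215)&(W[...,0]>.35)&(W[...,0]<.72)&(W[...,1]<-.18)&(u>420)
    P=W[m]; print('rail',m.sum(),rect(P),np.median(P[:,2]))
    dS=np.load('scene.npy'); WS=cloud('scene',dS); ZS=WS[...,2]
    m=(ZS>.2)&(ZS<.212)&(WS[...,0]>.35)&(WS[...,0]<.72)&(WS[...,1]<-.18); P=WS[m]; print('railS',m.sum(),rect(P))
    m=(ZS>.164)&(ZS<.18)&(abs(WS[...,0]-.49)<.1)&(abs(WS[...,1]-.035)<.06); P=WS[m]; print('headS',m.sum(),rect(P),np.median(P[:,2]))
    cv2.imwrite('pics/crop.png',cv2.resize(im[140:300,290:510],None,fx=3.5,fy=3.5,interpolation=cv2.INTER_CUBIC))
E
python3 m.py
```

```text
head 536 (array([0.49747433, 0.0361596 ]), 101.25662994384766, 33.78164291381836, 174.2638931274414) z 0.1697153279644548 mean [0.49567305 0.0365452  0.16952959]
yellow 494 (array([0.49469159, 0.03656801]), 89.9843978881836, 33.52515411376953, 174.2638931274414) z 0.16993208670702575 mean [0.49445291 0.03703419 0.16986453]
board c [0.70438823 0.01454912 0.12824909] n [-0.63056881 -0.29952344  0.71600886] tilt 44.274060210842464 az -154.59204024104446 1127
inplane rect (array([0.0034647, 0.0004434]), 110.71720886230469, 89.18241882324219, 0.42941904067993164) centre [0.70233767 0.01308421 0.12583042]
dark [334 179  10   9  64] [338.234375 182.625   ] [0.7004905  0.01367934 0.12525108]
rail 684 (array([ 0.55464111, -0.28350418]), 275.4383239746094, 16.913818359375, 35.4130744934082) 0.2043743766313837
railS 465 (array([ 0.55745764, -0.28488739]), 278.6902770996094, 17.195463180541992, 35.23320007324219)
headS 279 (array([0.50107458, 0.03510798]), 99.03009033203125, 34.09377670288086, 173.94078826904297) 0.16876684585609864
```

View pics/crop.png

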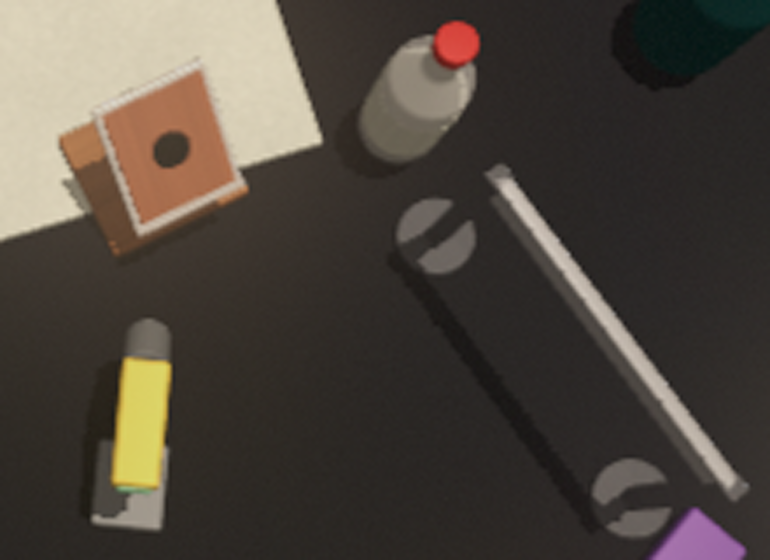

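```bash
cat >> h.py <<'E'
from scipy.spatial.transform import Rotation as Ro
def quat(yaw,flip):
    s=-1 if flip else 1
    y=s*np.array([-np.sin(yaw),np.cos(yaw),0]); z=np.array([0,0,-1.]); return Ro.from_matrix(np.c_[np.cross(y,z),y,z]).as_quat().tolist()
def tcp(pt_w,pt_t,yaw,grip=(-.015,0,.157)):  # TCP so that thermometer point pt_t is at pt_w
    Rz=Ro.from_euler('z',yaw).as_matrix(); return (np.array(pt_w)+Rz@(np.array(grip)-np.array(pt_t)))
YT=np.radians(-5.9); G=np.array([.4852,.0376,.157])
YB=np.radians(25.3); DOT=np.array([.7015,.0134,.1255]); N=np.array([-np.cos(YB),-np.sin(YB),1])/2**.5
LENS=(.062,0,.127); NOTCH=(.0025,0,.130)
YR=np.radians(35.3-90); RAIL=np.array([.556,-.284,.205]); F=np.array([np.cos(YR),np.sin(YR),0])
E
python3 - <<'E'
from h import *
A=tcp(DOT+.1*N,LENS,YB); B=tcp(RAIL,NOTCH,YR); print(A,B)
for fl in (0,1):
    for p,y in ((G+[0,0,.08],YT),(G,YT),(A,YB),(B,YR),(B+[0,0,.02]-.1*F,YR),(B+[0,0,.1],YR)):
        q=solve_ik(list(p),quat(y,fl)); print(fl,None if q is None else np.round(q,2))
E
```

```text
[ 0.56795735 -0.04972532  0.22621068] [ 0.54588749 -0.26971759  0.232     ]
0 [-0.16  0.25  1.64 -0.    1.25 -1.63]
0 [-0.16  0.34  1.75 -0.    1.06 -1.63]
0 [-0.29  0.44  1.4  -0.    1.3  -2.31]
0 [-0.65  0.52  1.26 -0.    1.36 -1.27]
0 [-0.59  0.31  1.51 -0.    1.32 -1.21]
0 [-0.65  0.47  1.08 -0.    1.59 -1.27]
1 [-0.16  0.25  1.64 -0.    1.25  1.51]
1 [-0.16  0.34  1.75 -0.    1.06  1.51]
1 [-0.29  0.44  1.4  -0.    1.3   0.84]
1 [-0.65  0.52  1.26 -0.    1.36  1.87]
1 [-0.59  0.31  1.51 -0.    1.32  1.93]
1 [-0.65  0.47  1.08 -0.    1.59  1.87]
```

Run:
```python
from h import *
q=quat(YT,0)
move_to(list(G+[0,0,.09]),q); move_straight(list(G),q,.1)
s=get_state(); print(s['eef_pos'],s['contact_force'],s['time'])
move_gripper(0.0,30); s=get_state(); print(s['width']*88,s['grip_force'],s['contact_force'])
move_straight(list(G+[0,0,.07]),q,.1); s=get_state(); print(s['eef_pos'],s['contact_force'],s['moment'],s['time'])
for n in ("scene","top"):
    im,d=grab_frame(n); cv2.imwrite(f'pics/{n}1.png',im); np.save(f'{n}1.npy',d)
    W=cloud(n,d)
    for r in regions_of(n,"lens"): print(n,round(r['p'],2),r['location'],r['region'].sum(),np.nanmedian(W[r['region']],0))
a=cv2.imread('pics/scene1.png')[100:320,190:410]; b=cv2.imread('pics/top1.png')[150:370,220:440]
cv2.imwrite('pics/g1.png',cv2.resize(np.hstack([a,b]),(800,400),interpolation=cv2.INTER_CUBIC))
```

```text
[0.48548559 0.03760207 0.15753166] [-0.3103408  -0.46289515  0.31663013] 3.9083
33.58537926076472 29.991472782567143 [ 0.92147084 -1.13117771  0.54873302]
[0.48486979 0.03764849 0.22631806] [-0.42032104  0.28033977 -2.77370147] [0.00323576 0.01312408 0.05831132] 5.6167
scene 0.78 [298.4, 208.1] 249 [0.55988747 0.02847389 0.21557331]
scene 0.55 [201.5, 207.1] 221 [ 0.37246521 -0.19682192  0.14624865]
scene 0.43 [391.9, 298.1] 2226 [0.77157879 0.18263497 0.10586893]
top 0.74 [422.7, 312.1] 182 [ 0.36738492 -0.19115535  0.15158862]
```

View pics/g1.png

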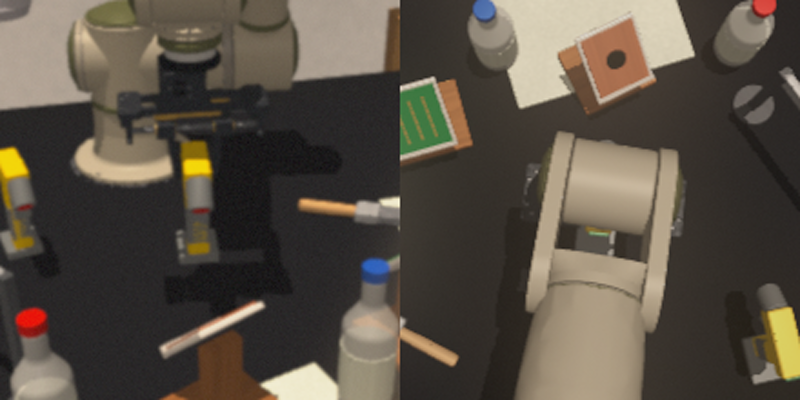

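Left (scene) crop: the thermometer is held upright at about (197,200). Right (top) crop: the arm covers it. The lens shift matches the lift, so there was no slip.

Run:
```python
from h import *
q=quat(YB,0); A=tcp(DOT+.1*N,LENS,YB)
move_to(list(A+.06*N),q); move_straight(list(A),q,.06)
s=get_state(); print(s['eef_pos']-A,s['contact_force'],s['time'])
im,d=grab_frame("scene"); cv2.imwrite('pics/s2.png',im); W=cloud('scene',d)
for r in regions_of("scene","lens")[:1]: print(r['p'],r['location'],np.nanmedian(W[r['region']],0),'lens expected',DOT+.1*N)
np.save('s2.npy',d)
cv2.imwrite('pics/s2c.png',cv2.resize(im[150:360,220:430],(600,600),interpolation=cv2.INTER_CUBIC))
```

```text
[-1.77958976e-05 -1.26835290e-04  3.13466745e-04] [-0.66512729  0.30173787 -2.93737411] 7.6917
0.75 [280.7, 226.1] [ 0.63487133 -0.02364123  0.21671134] lens expected [ 0.63757171 -0.01681876  0.19621068]
```

View pics/s2c.png

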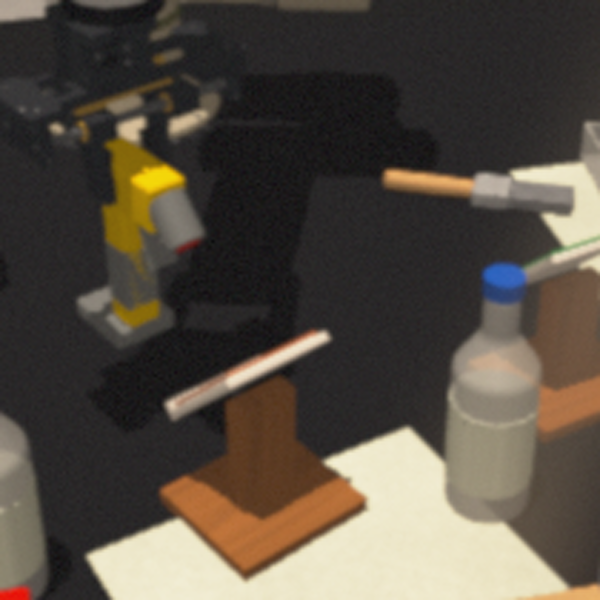

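The thermometer (crop about (150,230)) is aimed at the board face with a clear gap. Hold, then go to the rail.

Run:
```python
from h import *
A=tcp(DOT+.1*N,LENS,YB); B=tcp(RAIL,NOTCH,YR); q=quat(YR,0); u=np.array([0,0,.06])
pause(3.8); print(get_state()['time'])
move_straight(list(A+.06*N),quat(YB,0),.1)
move_to(list(B-.08*F+u),q)
move_straight(list(B+u),q,.08)
s=get_state(); print(s['eef_pos']-B,s['contact_force'],s['time'])
for n in ("scene","top"):
    im,d=grab_frame(n); cv2.imwrite(f'pics/{n}3.png',im); np.save(f'{n}3.npy',d)
a=cv2.imread('pics/scene3.png')[120:340,70:290]; b=cv2.imread('pics/top3.png')[140:360,360:580]
cv2.imwrite('pics/g3.png',cv2.resize(np.hstack([a,b]),(800,400),interpolation=cv2.INTER_CUBIC))
```

```text
11.5917
[-8.36729363e-05  2.96698126e-04  6.01192090e-02] [-0.31321717  0.14759061 -2.42916485] 14.55
```

View pics/g3.png

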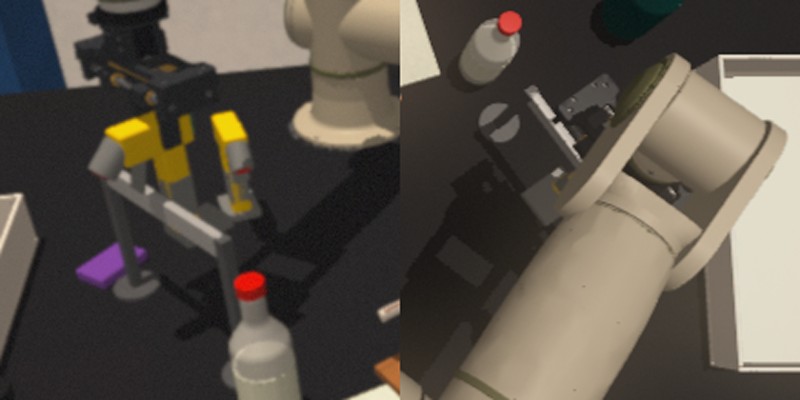

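The handle is on the near-base side of the bar, with the prong at about (140,175) in the left crop, just above and past it. Lower guardedly.

Run:
```python
from h import *
B=tcp(RAIL,NOTCH,YR); q=quat(YR,0)
r=move_straight(list(B+[0,0,.008]),q,.05,threshold=5); s=get_state(); print(r,np.array(s['eef_pos'])-B,s['contact_force'],s['time'])
if not r:
    r=move_straight(list(B-[0,0,.005]),q,.01,threshold=2.5); s=get_state(); print(r,np.array(s['eef_pos'])-B,s['contact_force'],s['time'])
    print('along F',(np.array(s['contact_force'])@F))
```

```text
False [ 1.07949436e-04 -5.13564760e-05  8.38510412e-03] [ 0.17794625 -0.35655572 -2.94508824] 15.8417
True [-2.96280389e-05  3.42864889e-05 -1.01788996e-04] [-0.24244783  0.87252083  4.88005614] 16.6667
along F -0.8521973770101925
```

Contact came exactly at the expected height. Now slide the handle up to the bar so it won't swing on release.

Run:
```python
from h import *
q=quat(YR,0)
p=np.array(get_state()['eef_pos'])+[0,0,.001]
move_straight(list(p),q,.01)
r=move_straight(list(p+.008*F),q,.008,threshold=2.5); s=get_state(); e=np.array(s['eef_pos']); print(r,(e-p)@F,s['contact_force'],np.array(s['contact_force'])@F)
if r:
    e=e-.0006*F; move_straight(list(e),q,.01)
r=move_straight(list(e-[0,0,.004]),q,.006,threshold=2); s=get_state(); print(r,np.array(s['eef_pos']),s['contact_force'],s['time'])
n,d=grab_frame("scene"); cv2.imwrite('pics/s4.png',cv2.resize(n[120:340,70:290],(500,500),interpolation=cv2.INTER_CUBIC))
```

```text
True 0.00314157329904348 [-0.68706231  1.30293026  1.86518514] -1.4603945547585662
True [ 0.5472758  -0.2718348   0.23194399] [-0.8195991  0.4185793  4.1097418] 18.0917
```

View pics/s4.png

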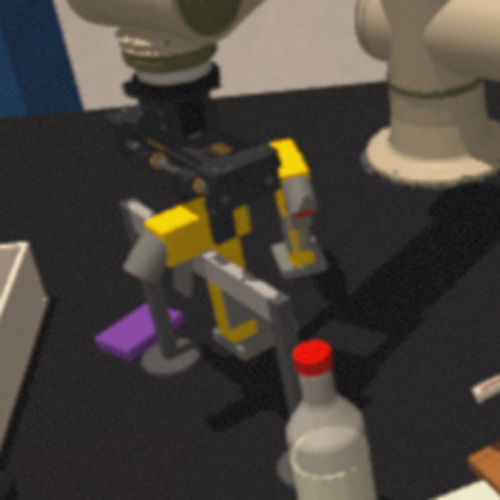

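The head straddles the bar at about (205,245), with the prong in front and the handle behind it. Release and retreat.

Run:
```python
from h import *
q=quat(YR,0); p=np.array(get_state()['eef_pos'])
move_gripper(.7); pause(.5); s=get_state(); print(s['width'],s['contact_force'])
move_straight(list(p+[0,0,.12]),q,.08)
move_to([.40,.25,.36],quat(0,0)); pause(.5)
n,d=grab_frame("scene"); t,_=grab_frame("top")
cv2.imwrite('pics/g5.png',cv2.resize(np.hstack([n[120:340,70:290],t[140:360,360:580]]),(800,400),interpolation=cv2.INTER_CUBIC)); print(get_state()['time'])
```

```text
0.6997849302539381 [ 0.0064329   0.65318417 -0.71774547]
23.4417
```

View pics/g5.png

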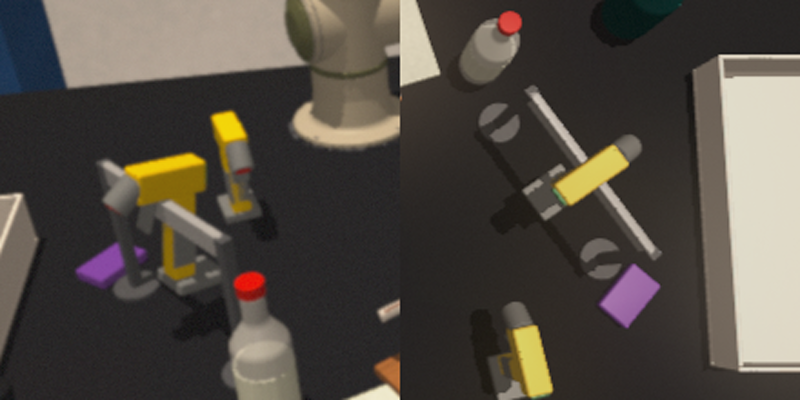

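It hangs level and square across the bar, at top crop (595,175), and the rest of this area is unchanged.

```bash
python3 -c "
from station import *
print(hand_in())"
```

```text
the job is handed in; nothing more can be done
None
```

The thermometer was aimed at the copper board's dot from about 10 cm for over 3 s, then hung on the rail and released; the job was handed in at about 23 s of the 56 s limit, and no verdict was returned.

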